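Close up the bushes in the carrier rail and shut the keeper

TASK

Get the bush carrier ready for the parts washer with the fingertips only, without gripping or lifting anything: push the whole row of five brass bushes along the channel as one train until the front one is up against the steel end stop and there are no gaps, touching only the hindmost bush. Then tip the keeper bar with the red tab over and press it fully down across the channel behind the last bush, so that the row cannot slide back. Leave the bushes standing in the channel, and leave the other things on the bench where they are.

Things in the scene. Friction and masses are not known exactly. Their poses are not given: they have to be found in the camera images.
- rail: bush carrier, pinned to the bench (does not move): dark steel plate 340 x 74 x 6, on it a straight aluminium channel. Origin under the plate's middle, z up, x along the channel TOWARDS THE END STOP, y across. Channel floor at z = 12 (14 wide drain slot along its middle), 40 wide inside, walls 4 thick, wall tops at z = 20; open at its x = -164 end. Keeper hinge on the y < 0 side; small fork for the bar at y = 27, top at z = 24
- bush_1: front bush, nearest the end stop: loose plain brass ring, 37 diameter, 18 high, 70 to 140 g, standing in the channel, touching its neighbours; origin at the centre of its underside, z along its axis
- bush_2: bush number 2 from the end stop: loose plain brass ring, 37 diameter, 18 high, 70 to 140 g, standing in the channel, touching its neighbours; origin at the centre of its underside, z along its axis
- bush_3: bush number 3 from the end stop: loose plain brass ring, 37 diameter, 18 high, 70 to 140 g, standing in the channel, touching its neighbours; origin at the centre of its underside, z along its axis
- bush_4: bush number 4 from the end stop: loose plain brass ring, 37 diameter, 18 high, 70 to 140 g, standing in the channel, touching its neighbours; origin at the centre of its underside, z along its axis
- bush_5: hindmost bush, the one to push: loose plain brass ring, 37 diameter, 18 high, 70 to 140 g, standing in the channel, touching its neighbours; origin at the centre of its underside, z along its axis
- stop_face (a point): middle of the steel end stop's face at the channel floor: x = 150, y = 0, z = 12 in the rail's frame; the stop's top is at z = 36 (screw heads 40)
- row_end (a point): where the hindmost bush's rear edge comes when the row is home, on the channel floor: x = -35, y = 0, z = 12 in the rail's frame (bush centres then at x = 131.5, 94.5, 57.5, 20.5, -16.5). The shut keeper bar lies 2.5 behind this point; if the row is more than that short, the bar lands on the last bush and cannot go down
- keeper (a joint): angle of the keeper bar about its hinge, rad: 0 = shut, level across the channel; 1.57 = upright; starts at 2.25 to 2.55, leaning outwards on the y < 0 side of the rail; limit 2.8. The hinge is stiff (0.035 N m of friction): the bar stays where it is left and does not fall shut; push it over, then press it down (1 to 3 N at the tab)
- keeper_pivot (a point): point on the keeper's hinge axis, in the middle of the bar's width: x = -43.5, y = -30, z = 23.5 in the rail's frame; the axis runs along the rail's x. The hinge cheeks beside it reach up to z = 28
- keeper_tab (a point): middle of the red tab's upper face (as it lies when shut), 55 from the hinge axis. Keeper: steel bar 12 wide, 5 thick, ending in the red plastic tab 18 wide, 18 long, 8 thick; it reaches 64 from the hinge axis (upright, its end is 88 above the bench). Shut, the tab lies at y = 16 to 34 in the rail's frame, its upper face at z = 27.5
- blue_screwdriver: loose blue-handled screwdriver lying on the bench, 174 long, 27 thick; origin under its middle; to be left alone
- vernier_caliper: loose steel vernier caliper lying flat on the bench, 245 long; origin under its middle; to be left alone
- steel_seal_driver: loose steel seal driver (conical ring) standing on the bench, 53 diameter, 48 high; origin under its middle; to be left alone
- ported_piston: loose round damper piston lying flat on the bench, 44 diameter, 14 high; origin under its middle; to be left alone
- oil_squeeze_bottle: loose squeeze bottle with a red nozzle standing on the bench, 48 diameter, 141 high; origin under its middle; to be left alone

How it is judged:
On the way, in this order (a step that is already met when the one before it is completed fails the run):
1. the row of bushes stands closed up against the end stop (x of bush_1 in the frame of rail above 0.129 m and x of bush_5 in the frame of rail above -0.0195 m and z of bush_1 in the frame of rail between 0.0095 and 0.015 m and y of bush_1 in the frame of rail between -0.005 and 0.005 m and z of bush_2 in the frame of rail between 0.0095 and 0.015 m and y of bush_2 in the frame of rail between -0.005 and 0.005 m and z of bush_3 in the frame of rail between 0.0095 and 0.015 m and y of bush_3 in the frame of rail between -0.005 and 0.005 m and z of bush_4 in the frame of rail between 0.0095 and 0.015 m and y of bush_4 in the frame of rail between -0.005 and 0.005 m and z of bush_5 in the frame of rail between 0.0095 and 0.015 m and y of bush_5 in the frame of rail between -0.005 and 0.005 m), for 0.2 s.
2. the keeper bar is down behind the row (x of bush_1 in the frame of rail above 0.129 m and x of bush_5 in the frame of rail above -0.0195 m and value of joint keeper below 0.08 rad), for 0.2 s.
At the end, for the whole second after the job is handed in: The front bush is within 2.5 mm of the end stop and the last within 3 mm of its closed-up place, all five stand on the channel floor (within 3 mm), at rest, and the keeper bar is down (joint under 0.08 rad) (all of step 2 and z of bush_1 in the frame of rail between 0.0095 and 0.015 m and y of bush_1 in the frame of rail between -0.005 and 0.005 m and z of bush_2 in the frame of rail between 0.0095 and 0.015 m and y of bush_2 in the frame of rail between -0.005 and 0.005 m and z of bush_3 in the frame of rail between 0.0095 and 0.015 m and y of bush_3 in the frame of rail between -0.005 and 0.005 m and z of bush_4 in the frame of rail between 0.0095 and 0.015 m and y of bush_4 in the frame of rail between -0.005 and 0.005 m and z of bush_5 in the frame of rail between 0.0095 and 0.015 m and y of bush_5 in the frame of rail between -0.005 and 0.005 m and linear speed of each of bush_1, bush_2, bush_3, bush_4, bush_5 below 0.01 m/s); the robot touches nothing.
It fails at once if a bush is lifted (more than 8 mm off the channel floor) (z of any of bush_1, bush_2, bush_3, bush_4, bush_5 in the frame of rail above 0.02 m).
It fails at once if the fingers push on one of the four front bushes (contact force between the fingers and bush_1 above 1 N or contact force between the fingers and bush_2 above 1 N or contact force between the fingers and bush_3 above 1 N or contact force between the fingers and bush_4 above 1 N).
It fails at once if a bystander is moved by more than 20 mm (distance of any of blue_screwdriver, vernier_caliper, steel_seal_driver, ported_piston, oil_squeeze_bottle from where it was at the start of the episode above 0.02 m).
It also fails if it takes over 58 s, if anything falls off the work surface, if the arm or the gripper's body presses on something with over 40 N, if the wrist force passes 120 N, or if a joint passes its speed limit or range.

ROBOT

A 6-joint arm with a two-finger parallel gripper is mounted at the origin on a cart in front of the work surface, level with it; the furniture and walls round the work are solid. World frame = base frame: x ahead of the robot, y to its left, z up, the work surface at z = 0. Lengths are in m, angles in rad, forces in N, time in s.
With the tool pointing down it reaches from about 0.25 to 0.775 m from the base axis. Payload 4 kg.
Tool frame: the origin (TCP) lies midway between the tips of the shut fingers; the grasp point (between the pads) lies grip_point_offset behind it (grip_point_offset is the distance from the TCP to the grasp point, in m); z points along the fingers, y is the line along which they close (so a half turn about z gives the same grasp; the last joint's range is limited). The gripper opens to 94 mm and grips with 3 to 60 N. Pads are 16 mm wide; open, the fingers measure 119 mm over their backs; the gripper's body (75 mm by 177 mm) begins 78 mm behind the grasp point.
Start: joints at [-1.353, 0.087, 1.371, -0, 1.684, -0.103], TCP at [0.173, -0.522, 0.178] pointing down, gripper open.
Joint ranges: [-3.1, 3.1], [-0.76, 2.03], [0.27, 2.55], [-1.08, 4.22], [0.17, 2.65], [-2.57, 2.57]. Speed limits (rad/s): [2.79, 2.79, 3.14, 3.14, 3.14, 3.14].

INTERFACE

Orientations are given as [roll, pitch, yaw] about the fixed x, y, z axes, in that order (R = Rz(yaw) Ry(pitch) Rx(roll)).
In Python, from bench import * gives the robot as it stands. The module is installed in compiled form; this text tells all that it offers.
- The arm moves only by the tool apply_moves, never from a script. Its argument "commands" is a list of rows, each a list of 7 numbers: the turn, a rotation vector about the world's x, y, z in rad, then the shift along the world's x, y, z in m, then the opening in per cent of the stroke, from 0 (shut) to 100 (fully open). In form: [[ax, ay, az, x, y, z, jaw], ...]. A call has exactly 5 rows; each row is the pose to reach, as a shift and turn from the pose commanded when the call began; what a row does not reach only later rows make up. A row lasts 1/10 s, in which the tool goes at most 50 mm and 8.59 degrees, less where a joint would pass 70% of its speed; a pose out of reach is approached as far as the arm can. A call with a gripper value outside its range is refused whole. The fingers move at their own pace and stop on an object; the grip force is fixed at half the most. Time passes only in rows, so rows that repeat a pose let the fingers close, or fill a call up. It gives the time, the measured TCP pose, the force, the opening and the grip force at its end, in the units of the state.
- get_obs(): the state, without advancing time (a new reading comes with each control period).
- snapshot(name): name is "scene" or "side" or "wrist"; returns a dict with "pixels" (384x512x3 uint8, red, green, blue), "vertical_fov" (degrees; the focal length in pixels is half the picture's height over the tangent of half this angle, whatever the lens; pixels are square), "cx", "cy" (the principal point, pixels), "k1" (the pictures are not rectified: a ray, as slopes to the right and down, at radius r is drawn at 1 + k1 r^2 times it, then the intrinsics apply), "rvec" (rotation vector, rad) and "tvec" (3), from world to camera coordinates, as OpenCV has them. Camera axes: x right, y down, z forward; pixel columns grow to the right and rows downward; lengths in m; the calibration is good to about 2 mm. A picture is of the moment at which its call begins. There is no depth.
- close_job(): hands the job in; it is judged then, once.
Trained networks look in the newest picture that a camera, given by its name, has taken for a name from the list of things; names that differ only in an ending like _2 or _b are one class to them, and where a whole thing is asked for, a point or a joint stands for the part that bears it (a point fixed in the world has none). Each returns a list of dicts, best first, with "score" (0 to 1); they miss things now and then, are a little off and sometimes report something else, mostly with a low value. They report only what shows in the picture. A call takes as long as a camera call.
- masks_of(camera, query): "mask" (384x512 bool, what is visible of it) and "extent" ([left, top, right, bottom] in pixels, round what is visible of it).
- place_of(camera, query): "pixel" ([column, row] in pixels: a listed point, or the origin of a listed thing).
The state is a dict: "time": time; "joint_positions": joint angles; "qvel": joint speeds; "joint_torque": joint torques, N m; "tool_pos": TCP position; "ee_rot": TCP orientation; "wrist_force": force on the tool from outside, world axes, zero at the start; "wrist_torque": the same for the moment, N m; "width": finger opening in m; "finger_force": force on a finger pad.
Only numpy, scipy, OpenCV 4.12 (cv2) and the standard library are available. Lean on these libraries where they do the work, as an engineer would, in place of code of your own. Each camera call takes 0.05 s, during which the arm holds its last target. There are 200 camera calls.

## Working session

There is one attempt and no reset: what is moved stays moved. The work goes in short steps, Python scripts to look and compute and a tool call to move; the robot and the scene stay as the last step left them, time stands still between calls to the robot, and variables do not carry over. Pictures are saved under pics/ and viewed, at most 10 in all, crops included, and the job is handed in when it is done.

Besides the shell and the picture viewer there is one more tool, called as name(argument=value, ...), one argument or row to a line, values as JSON. apply_moves: Moves the arm, as the interface text tells. Its arguments: {"type":"object","properties":{"commands":{"type":"array"}},"required":["commands"]}

```bash
mkdir -p pics; cat > h.py <<'E'
from bench import *
import numpy as np, cv2
def cam(n):
    s=snapshot(n); h=s["pixels"].shape[0]; f=h/2/np.tan(np.radians(s["vertical_fov"])/2)
    K=np.array([[f,0,s["cx"]],[0,f,s["cy"]],[0,0,1]]); d=np.array([s["k1"],0,0,0.])
    s.update(K=K,d=d,R=cv2.Rodrigues(np.array(s["rvec"],float))[0],t=np.array(s["tvec"],float)); return s
def ray(s,p):
    u=cv2.undistortPoints(np.array([[p]],float),s["K"],s["d"])[0,0]
    return -s["R"].T@s["t"], s["R"].T@np.array([u[0],u[1],1])
def atz(s,p,z):
    o,d=ray(s,p); return o+d*(z-o[2])/d[2]
def proj(s,P):
    return cv2.projectPoints(np.array(P,float).reshape(-1,3),np.array(s["rvec"],float),s["t"],s["K"],s["d"])[0][:,0]
def save(s,n,crop=None,k=1):
    im=s["pixels"][:,:,::-1]
    if crop: im=im[crop[1]:crop[3],crop[0]:crop[2]]
    cv2.imwrite("pics/"+n,cv2.resize(im,None,fx=k,fy=k,interpolation=cv2.INTER_CUBIC))
E
python3 - <<'E'
from h import *
o=get_obs(); print(o["time"],o["tool_pos"],o["ee_rot"],o["width"])
for n in ("scene","side"):
    s=cam(n); save(s,n+"0.png",k=1.5)
    print(n,-s["R"].T@s["t"])
    for q in ("rail","bush_1","stop_face","row_end","keeper_pivot","keeper_tab","blue_screwdriver","vernier_caliper","steel_seal_driver","ported_piston","oil_squeeze_bottle"):
        print(q,[(np.round(r["pixel"]).tolist(),round(float(r["score"]),2),np.round(atz(s,r["pixel"],0.012 if q in("bush_1","stop_face","row_end") else 0.),3).tolist()) for r in place_of(n,q)[:6]])
E
```

```text
0.0 [ 0.17331572 -0.52134267  0.17642353] [-3.13943250e+00 -2.25981481e-04  3.20858148e-01] 0.09399622112130011
scene [-0.36078212 -0.86581865  0.75862778]
rail [([252.0, 202.0], 0.72, [0.535, -0.072, 0.0]), ([266.0, 173.0], 0.29, [0.707, 0.014, 0.0])]
bush_1 [([252.0, 197.0], 0.54, [0.542, -0.065, 0.012]), ([252.0, 197.0], 0.51, [0.541, -0.067, 0.012]), ([238.0, 193.0], 0.43, [0.534, -0.016, 0.012])]
stop_face [([216.0, 186.0], 0.71, [0.517, 0.064, 0.012]), ([239.0, 160.0], 0.33, [0.699, 0.133, 0.012])]
row_end [([260.0, 206.0], 0.8, [0.52, -0.12, 0.012])]
keeper_pivot [([270.0, 195.0], 0.61, [0.602, -0.088, 0.0])]
keeper_tab [([275.0, 183.0], 0.5, [0.673, -0.052, 0.0])]
blue_screwdriver [([146.0, 188.0], 0.59, [0.372, 0.24, 0.0]), ([260.0, 207.0], 0.48, [0.53, -0.11, 0.0]), ([250.0, 202.0], 0.19, [0.532, -0.067, 0.0])]
vernier_caliper [([355.0, 265.0], 0.89, [0.482, -0.466, 0.0])]
steel_seal_driver [([240.0, 159.0], 0.54, [0.722, 0.153, 0.0])]
ported_piston [([265.0, 175.0], 0.59, [0.69, 0.006, 0.0])]
oil_squeeze_bottle []
side [0.34261061 0.85805909 0.72163875]
rail [([244.0, 200.
[... 299 characters left out ...]
227.0], 0.87, [0.522, 0.06, 0.012]), ([236.0, 186.0], 0.6, [0.567, -0.139, 0.012]), ([224.0, 179.0], 0.23, [0.614, -0.174, 0.012])]
row_end [([246.0, 188.0], 0.81, [0.531, -0.132, 0.012])]
keeper_pivot [([247.0, 190.0], 0.52, [0.53, -0.14, 0.0]), ([184.0, 214.0], 0.34, [0.698, 0.01, 0.0])]
keeper_tab [([225.0, 178.0], 0.45, [0.618, -0.2, 0.0])]
blue_screwdriver [([293.0, 278.0], 0.78, [0.358, 0.212, 0.0])]
vernier_caliper [([240.0, 229.0], 0.73, [0.52, 0.052, 0.0]), ([274.0, 141.0], 0.57, [0.48, -0.478, 0.0])]
steel_seal_driver [([166.0, 243.0], 0.85, [0.71, 0.135, 0.0])]
ported_piston [([184.0, 213.0], 0.69, [0.7, 0.003, 0.0])]
oil_squeeze_bottle [([233.0, 149.0], 0.64, [0.629, -0.4, 0.0])]
```

View pics/scene0.png

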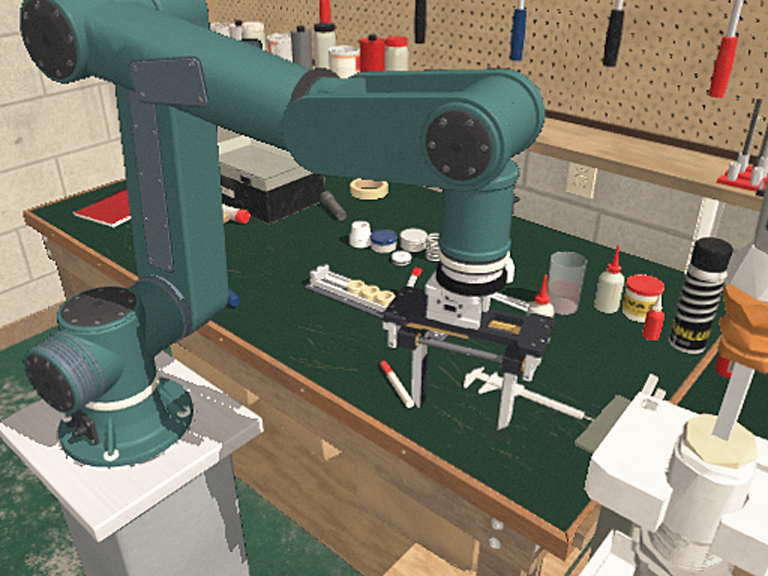

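View pics/side0.png

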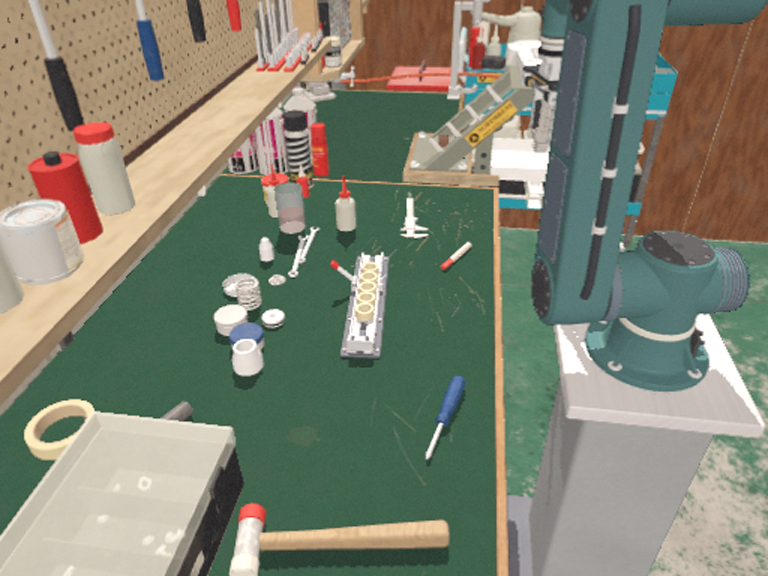

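The side view shows the row at about (370,290) of the enlarged picture. The end stop is at (362,350), towards +y, and the keeper's red tab is at (335,265) on the +x side. Next I move over the rail for a wrist view.

apply_moves(
  commands=[
    [0,0,0.13,0.02,0.03,0.03,50],
    [0,0,0.27,0.05,0.06,0.06,0],
    [0,0,0.4,0.08,0.09,0.09,0],
    [0,0,0.53,0.11,0.12,0.11,0],
    [0,0,0.67,0.14,0.16,0.12,0],
  ],
)

```text
time: 1.7
tool_pos: [0.3138, -0.363, 0.2999]
ee_rot: [3.137, 0.002, 0.995]
wrist_force: [0.4, 0.4, -0.0]
width: 0.0574
finger_force: 0.0
```

apply_moves(
  commands=[
    [0,0,0.13,0.03,0.03,0,0],
    [0,0,0.27,0.06,0.06,0,0],
    [0,0,0.4,0.09,0.1,0,0],
    [0,0,0.53,0.12,0.13,0,0],
    [0,0,0.67,0.15,0.16,0,0],
  ],
)

```text
time: 2.2
tool_pos: [0.4634, -0.2016, 0.2976]
ee_rot: [3.141, 0.001, 1.667]
wrist_force: [0.5, -1.1, 0.9]
width: 0.0172
finger_force: 0.0
```

apply_moves(
  commands=[
    [0,0,0,0.02,0.03,0,0],
    [0,0,0,0.04,0.06,0,0],
    [0,0,0,0.04,0.09,0,0],
    [0,0,0,0.04,0.09,0,0],
    [0,0,0,0.04,0.09,0,0],
  ],
)

```text
time: 2.7
tool_pos: [0.5025, -0.1131, 0.2975]
ee_rot: [3.141, 0.001, 1.662]
wrist_force: [-0.3, 0.8, 0.2]
width: 0.0007
finger_force: 0.0
```

```bash
python3 - <<'E'
from h import *
o=get_obs(); print(o["time"],o["tool_pos"],o["ee_rot"],o["width"])
s=cam("wrist"); save(s,"w1.png",k=1.5)
print(-s["R"].T@s["t"], s["R"][2])
for q,z in (("rail",0),("bush_1",.012),("stop_face",.012),("row_end",.012),("keeper_pivot",.0235),("keeper_tab",.06)):
        print(q,[(np.round(r["pixel"],1).tolist(),round(float(r["score"]),2),np.round(atz(s,r["pixel"],z),4).tolist()) for r in place_of("wrist",q)[:6]])
E
```

```text
2.7 [ 0.50247135 -0.11312973  0.29745224] [3.14125148e+00 7.83729917e-04 1.66203368e+00] 0.0007081812808082399
[ 0.494299   -0.03229286  0.50482919] [ 0.02609254 -0.27617889 -0.960752  ]
rail [([276.0, 132.7], 0.78, [0.5327, -0.0752, 0.0])]
bush_1 [([271.6, 185.2], 0.78, [0.5342, -0.1706, 0.012]), ([271.8, 124.1], 0.77, [0.5228, -0.06, 0.012]), ([272.7, 143.5], 0.77, [0.528, -0.0936, 0.012]), ([276.8, 164.8], 0.61, [0.5396, -0.1314, 0.012]), ([271.6, 102.9], 0.54, [0.5187, -0.0244, 0.012])]
stop_face [([275.4, 40.1], 0.96, [0.5146, 0.0754, 0.012])]
row_end [([272.2, 153.7], 0.77, [0.5291, -0.1119, 0.012])]
keeper_pivot []
keeper_tab [([316.8, 161.7], 0.87, [0.5999, -0.1105, 0.06])]
```

View pics/w1.png

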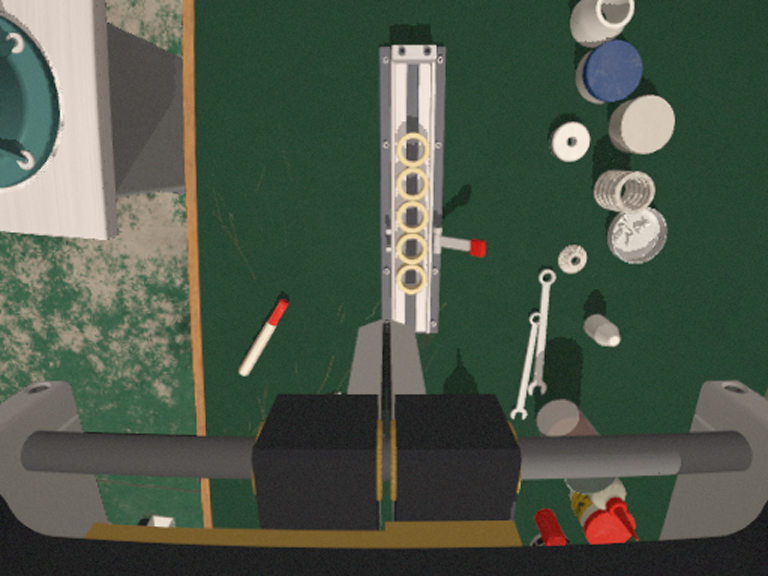

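The wrist view shows the row at about (411,150–278) in the enlarged picture, the stop at (413,52), the tab at (478,248) and the rail open towards the gripper. I fit the rail pose to these and check it with an overlay.

```bash
cat >> h.py <<'E'
def rail2w(p,r):
    p=np.array(p,float).reshape(-1,3); c,s_=np.cos(r[2]),np.sin(r[2])
    return p@np.array([[c,-s_,0],[s_,c,0],[0,0,1]]).T+[r[0],r[1],0]
def w2rail(p,r):
    p=np.array(p,float)-[r[0],r[1],0]; c,s_=np.cos(r[2]),np.sin(r[2])
    return p@np.array([[c,-s_,0],[s_,c,0],[0,0,1]])
E
python3 - <<'E'
from h import *
from scipy.optimize import minimize
s=cam("wrist"); m=masks_of("wrist","rail")[0]["mask"].astype(np.uint8)
print("mask",m.sum())
for i in range(3):
    for b in masks_of("wrist","bush_1")[:6]: m|=b["mask"].astype(np.uint8)
    break
m=cv2.morphologyEx(m,cv2.MORPH_CLOSE,np.ones((7,7)))
S=4
def model(r):
    im=np.zeros((384*2,512*2),np.uint8)
    for (x0,x1,y0,y1,z0,z1) in ((-.17,.17,-.037,.037,0,.006),(-.164,.15,-.024,.024,.006,.02),(.15,.164,-.024,.024,.006,.036)):
        P=[[x,y,z] for x in(x0,x1) for y in(y0,y1) for z in(z0,z1)]
        h=cv2.convexHull((proj(s,rail2w(P,r))*2+.5).astype(np.float32)); cv2.fillConvexPoly(im,np.round(h*16).astype(np.int32),1,shift=4)
    return im
M=cv2.resize(m,None,fx=2,fy=2,interpolation=cv2.INTER_NEAREST); M[2*212:]=0
def cost(v):
    r=v*[.01,.01,.05]+r0; g=model(r); g[2*212:]=0
    return 1-(g&M).sum()/(g|M).sum()
r0=np.array([.531,-.075,np.pi/2+.105])
best=min((minimize(cost,x0,method="Nelder-Mead",options=dict(initial_simplex=np.array(x0)+np.vstack([np.zeros(3),np.eye(3)*.6]))) for x0 in ([0,0,0.],[.3,.3,.3],[-.3,-.3,-.3])),key=lambda o:o.fun)
r=best.x*[.01,.01,.05]+r0; print(r,np.degrees(r[2]),best.fun)
for b in place_of("wrist","bush_1")[:6]: print("bush",w2rail(atz(s,b["pixel"],.012),r).round(4))
for b in place_of("wrist","stop_face")[:1]: print("stop",w2rail(atz(s,b["pixel"],.012),r).round(4))
t=place_of("wrist","keeper_tab")[0]["pixel"]
# tab lies in plane rail x=-.0435
o,d=ray(s,t); o2=w2rail(o,r); d2=w2rail(o+d,r)-o2; print("tab ang candidates")
for a in np.arange(2.2,2.6,.05):
    P=[-.0435,-.03+.055*np.cos(a)-.004*np.sin(a),.0235+.055*np.sin(a)+.004*np.cos(a)]
    print(a.round(2),proj(s,rail2w(P,r))-t)
im=cv2.resize(s["pixels"][:,:,::-1],None,fx=4,fy=4,interpolation=cv2.INTER_CUBIC)
def poly(P,c): cv2.polylines(im,[np.round((proj(s,rail2w(P,r))+.5)*4).astype(np.int32)],True,c,1)
poly([[-.17,-.037,.006],[.17,-.037,.006],[.17,.037,.006],[-.17,.037,.006]],(0,0,255))
poly([[-.164,-.02,.02],[.15,-.02,.02],[.15,.02,.02],[-.164,.02,.02]],(0,255,0))
poly([[.15,-.02,.036],[.15,.02,.036],[.15,.02,.012],[.15,-.02,.012]],(255,0,255))
cv2.imwrite("pics/ov1.png",im[100:900,960:1320][:, :][:600*2])
a=im[90:890,960:1340]; cv2.imwrite("pics/ov1.png",cv2.rotate(a,cv2.ROTATE_90_CLOCKWISE))
np.save("r.npy",r)
E
```

```text
mask 6476
[ 0.52909354 -0.07807319  1.67056899] 95.71655227558537 0.06273086029992103
bush [-0.0166  0.0012  0.012 ]
bush [0.0623 0.0038 0.012 ]
bush [-0.0938 -0.0029  0.012 ]
bush [0.02   0.0056 0.012 ]
bush [-0.0536 -0.0031  0.012 ]
tab ang candidates
2.2 [[-3.39282668 -0.21308071]]
2.25 [[-2.36676326 -0.45147309]]
2.3 [[-1.41946933 -0.69980385]]
2.35 [[-0.55287005 -0.95718614]]
2.4 [[ 0.23145741 -1.22272039]]
2.45 [[ 0.93227733 -1.49549932]]
2.5 [[ 1.54868672 -1.7746128 ]]
2.55 [[ 2.08010459 -2.05915235]]
```

View pics/ov1.png

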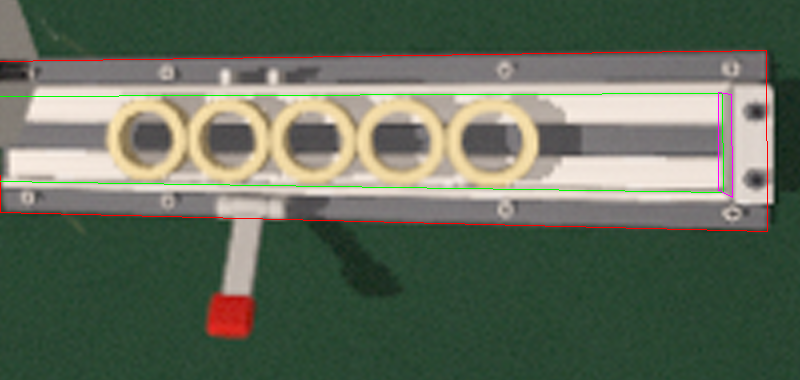

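The overlay agrees with the rail to 1–2 mm: the stop face lies at about x=730, the inner walls at about y=95 and 183. Next I go down behind the row.

apply_moves(
  commands=[
    [0,0,0.008,0.02,-0.045,0,0],
    [0,0,0.008,0.036,-0.09,-0.02,0],
    [0,0,0.008,0.041,-0.109,-0.06,0],
    [0,0,0.008,0.041,-0.109,-0.105,0],
    [0,0,0.008,0.041,-0.109,-0.15,0],
  ],
)

```text
time: 3.85
tool_pos: [0.5435, -0.2234, 0.1455]
ee_rot: [3.141, 0.0, 1.667]
wrist_force: [0.2, 0.0, -0.5]
width: 0.0008
finger_force: 0.0
```

apply_moves(
  commands=[
    [0,0,0,0,0,-0.04,0],
    [0,0,0,0,0,-0.08,0],
    [0,0,0,0,0,-0.1,0],
    [0,0,0,0,0,-0.1,0],
    [0,0,0,0,0,-0.1,0],
  ],
)

```text
time: 4.35
tool_pos: [0.5437, -0.2224, 0.0477]
ee_rot: [3.141, 0.0, 1.669]
wrist_force: [-0.5, 0.8, 0.2]
width: 0.0006
finger_force: 0.0
```

```bash
python3 - <<'E'
from h import *
r=np.load("r.npy")
o=get_obs(); print(o["time"],o["tool_pos"],o["ee_rot"],w2rail(o["tool_pos"],r))
for n in ("wrist","side"):
    s=cam(n); t=proj(s,[o["tool_pos"]])[0]; print(n,t)
    if n=="wrist": cx,cy=t.astype(int); save(s,"w2.png",k=1.5)
    else: save(s,"s2.png",(205,150,285,250),6)
    b=[atz(s,x["pixel"],.012) for x in place_of(n,"bush_1")[:6]]
    print([w2rail(x,r).round(4).tolist() for x in b])
    b=[atz(s,x["pixel"],.012) for x in place_of(n,"stop_face")[:2]]
    print("stop",[w2rail(x,r).round(4).tolist() for x in b])
E
```

```text
4.35 [ 0.54369661 -0.2224129   0.0477298 ] [3.14128853e+00 1.18679345e-04 1.66887831e+00] [-0.14507646 -0.00015318  0.0477298 ]
wrist [257.90174137 211.26392611]
[[-0.091, -0.0011, 0.012], [-0.0531, -0.0019, 0.012], [-0.015, 0.001, 0.012]]
stop []
side [246.89900576 163.55058857]
[[-0.0187, 0.0036, 0.012], [0.0266, 0.0092, 0.012], [-0.0354, 0.0075, 0.012], [0.0548, -0.0012, 0.012], [-0.0946, -0.0037, 0.012]]
stop [[0.1536, -0.0016, 0.012]]
```

View pics/w2.png

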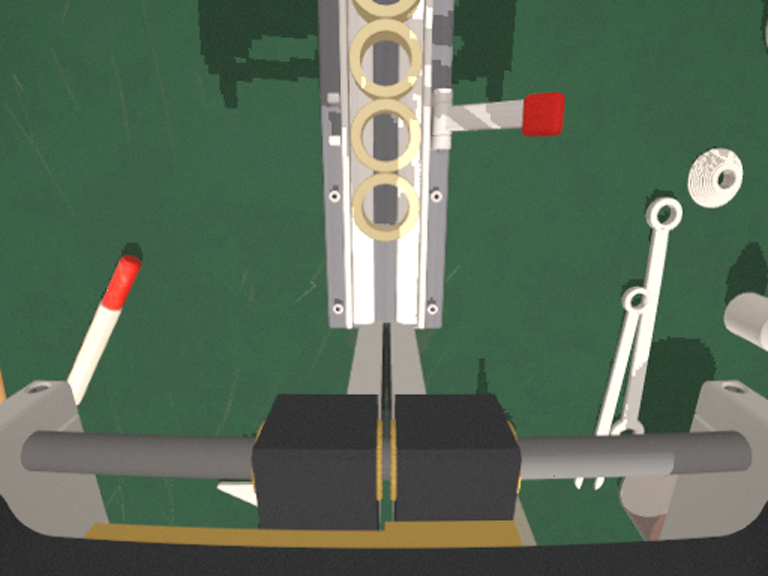

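View pics/s2.png

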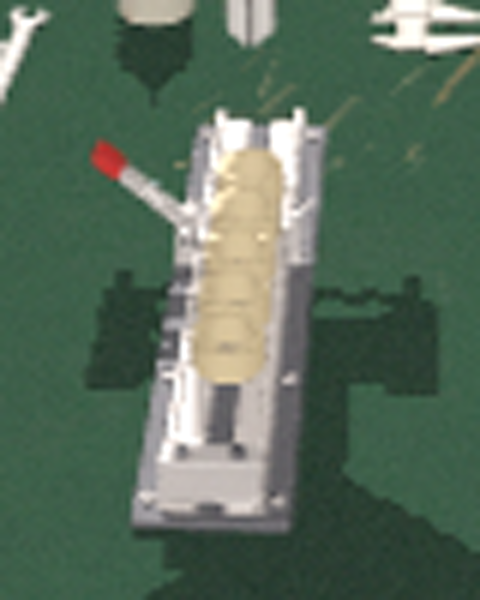

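The wrist picture shows the fingertips at about (387,325) and the hindmost bush at (385,205). In the side crop the tip is at (250,45). Both tips sit away from their projections, so I check the calibration against known rail corners before going down.

```bash
python3 - <<'E'
from h import *
r=np.load("r.npy"); o=get_obs()
P=rail2w([[-.17,.037,.006],[-.17,-.037,.006],[.17,.037,.006],[.17,-.037,.006],[-.0925,0,.03]],r)
T=o["tool_pos"]; Q=[T,T+[0,0,.01],T+[0,0,.02],T+[0,-.01,0],T+[0,.008,0]]
for n in ("wrist","side"):
    s=cam(n); sc=(lambda p:p*1.5) if n=="wrist" else (lambda p:(p-[205,150])*6)
    print(n,sc(proj(s,P)).round().tolist()); print(sc(proj(s,Q)).round().tolist())
E
```

```text
wrist [[328.0, 328.0], [442.0, 328.0], [311.0, -304.0], [458.0, -304.0], [385.0, 213.0]]
[[387.0, 317.0], [387.0, 324.0], [387.0, 332.0], [385.0, 334.0], [388.0, 303.0]]
side [[320.0, 121.0], [193.0, 119.0], [289.0, 522.0], [128.0, 518.0], [246.0, 160.0]]
[[250.0, 79.0], [250.0, 63.0], [249.0, 48.0], [253.0, 70.0], [248.0, 86.0]]
```

The rail fit matches well, but the visible tip seems higher than the TCP reading. I go down to push height and look from the side.

apply_moves(
  commands=[
    [0,0,0,0,0,-0.015,0],
    [0,0,0,0,0,-0.028,0],
    [0,0,0,0,0,-0.028,0],
    [0,0,0,0,0,-0.028,0],
    [0,0,0,0,0,-0.028,0],
  ],
)

```text
time: 5.25
tool_pos: [0.5435, -0.2224, 0.0192]
ee_rot: [3.141, -0.0, 1.669]
wrist_force: [0.1, 0.7, 1.0]
width: 0.0007
finger_force: 0.0
```

```bash
python3 - <<'E'
from h import *
r=np.load("r.npy"); o=get_obs(); T=o["tool_pos"]; print(T,o["wrist_force"])
s=cam("side"); w=cam("wrist")
print((proj(s,[T])-[215,135])*10, (proj(w,[T,T+[0,.008,0]])-[220,180])*6)
a=cv2.resize(s["pixels"][135:195,215:275],None,fx=10,fy=10,interpolation=cv2.INTER_CUBIC)[:,:,::-1]
b=cv2.resize(w["pixels"][150:250,240:273],None,fx=6,fy=6,interpolation=cv2.INTER_CUBIC)[:,:,::-1]
cv2.imwrite("pics/c3.png",np.hstack([a,b]))
print((proj(w,[T,T+[0,.008,0]])-[240,150])*6+[600,0])
E
```

```text
[ 0.54351293 -0.22235783  0.0192219 ] [0.05363444 0.70958069 0.99536449]
[[321.83449483 357.27461077]] [[225.8812982  185.57771486]
 [231.86300908 129.45352621]]
[[705.8812982  365.57771486]
 [711.86300908 309.45352621]]
```

View pics/c3.png

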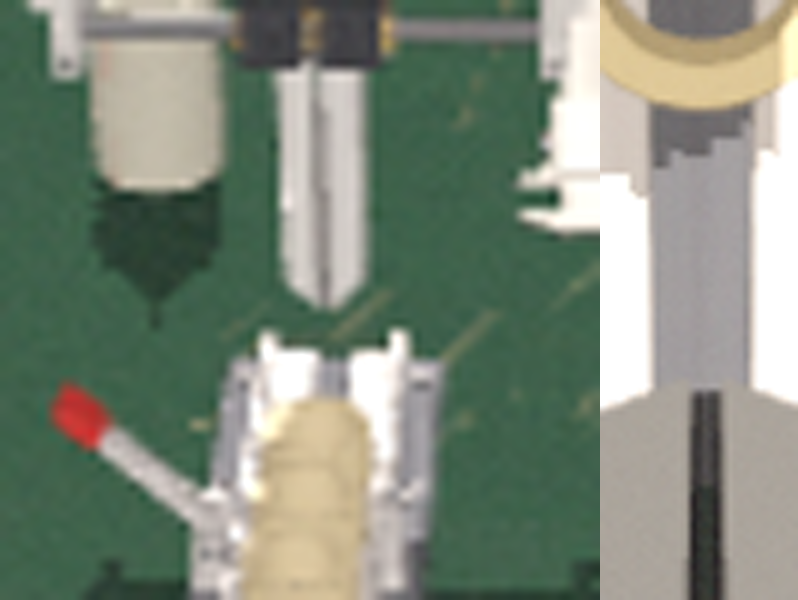

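The picture shows the real tips about 20 mm higher than the reported TCP: the side tip is at (322,305) against a projection at y=357, and the wrist tip edge at y=390 agrees. So I carry on down in small steps, watching the force.

apply_moves(
  commands=[
    [0,0,0,0,0,-0.006,0],
    [0,0,0,0,0,-0.012,0],
    [0,0,0,0,0,-0.016,0],
    [0,0,0,0,0,-0.016,0],
    [0,0,0,0,0,-0.016,0],
  ],
)

```text
time: 5.85
tool_pos: [0.5432, -0.2222, 0.0029]
ee_rot: [-3.141, -0.0, 1.669]
wrist_force: [0.9, -0.1, 0.2]
width: 0.0003
finger_force: 0.0
```

```bash
python3 - <<'E'
from h import *
r=np.load("r.npy"); o=get_obs(); T=o["tool_pos"]; print(T,o["wrist_force"])
s=cam("side"); w=cam("wrist")
for dz in (0,.01,.02,.03): print(dz,(proj(s,[T+[0,0,dz]])-[215,135])*10)
a=cv2.resize(s["pixels"][135:195,215:275],None,fx=10,fy=10,interpolation=cv2.INTER_CUBIC)[:,:,::-1]
b=cv2.resize(w["pixels"][150:250,240:273],None,fx=6,fy=6,interpolation=cv2.INTER_CUBIC)[:,:,::-1]
cv2.imwrite("pics/c4.png",np.hstack([a,b]))
E
```

```text
[ 0.54321521 -0.22223494  0.00294492] [ 0.88939618 -0.14927062  0.24678942]
0 [[323.93808279 397.63062238]]
0.01 [[323.14196553 373.06082274]]
0.02 [[322.33874965 348.27258991]]
0.03 [[321.52833806 323.26294411]]
```

View pics/c4.png

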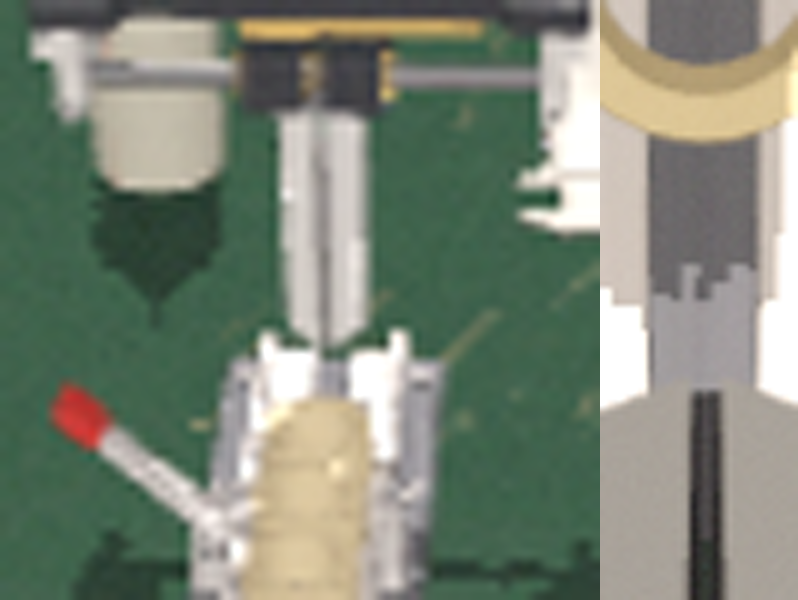

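The tips are now at about z=0.024 (side picture (322,345)), so the offset is about +21 mm. I go down 6 mm more, then push along the channel direction (-0.0996, 0.995).

apply_moves(
  commands=[
    [0,0,0,0,0,-0.003,0],
    [0,0,0,0,0,-0.006,0],
    [0,0,0,-0.0005,0.005,-0.006,0],
    [0,0,0,-0.001,0.01,-0.006,0],
    [0,0,0,-0.0015,0.015,-0.006,0],
  ],
)

```text
time: 6.45
tool_pos: [0.5418, -0.2067, -0.0028]
ee_rot: [3.142, -0.0, 1.669]
wrist_force: [-0.1, 0.1, -0.3]
width: 0.0006
finger_force: 0.0
```

apply_moves(
  commands=[
    [0,0,0,-0.0003,0.003,0,0],
    [0,0,0,-0.0006,0.006,0,0],
    [0,0,0,-0.0009,0.009,0,0],
    [0,0,0,-0.0012,0.012,0,0],
    [0,0,0,-0.0015,0.015,0,0],
  ],
)

```text
time: 6.95
tool_pos: [0.5407, -0.1933, -0.0025]
ee_rot: [3.141, 0.003, 1.669]
wrist_force: [0.7, -3.6, -0.7]
width: 0.0006
finger_force: 1.8
```

apply_moves(
  commands=[
    [0,0,0,-0.0003,0.003,0,0],
    [0,0,0,-0.0006,0.006,0,0],
    [0,0,0,-0.0009,0.009,0,0],
    [0,0,0,-0.0012,0.012,0,0],
    [0,0,0,-0.0015,0.015,0,0],
  ],
)

```text
time: 7.45
tool_pos: [0.539, -0.1773, -0.0026]
ee_rot: [3.141, 0.001, 1.669]
wrist_force: [0.6, -4.3, 0.4]
width: 0.0005
finger_force: 1.9
```

apply_moves(
  commands=[
    [0,0,0,-0.0003,0.003,0,0],
    [0,0,0,-0.0006,0.006,0,0],
    [0,0,0,-0.0009,0.009,0,0],
    [0,0,0,-0.0012,0.012,0,0],
    [0,0,0,-0.0015,0.015,0,0],
  ],
)

```text
time: 7.95
tool_pos: [0.5374, -0.1622, -0.0027]
ee_rot: [3.141, 0.0, 1.669]
wrist_force: [0.2, -2.9, 1.0]
width: 0.0005
finger_force: 2.0
```

```bash
cat > st.py <<'E'
from h import *
r=np.load("r.npy"); o=get_obs(); T=o["tool_pos"]; print(o["time"],"tcp rail",w2rail(T,r).round(4),"F",np.round(o["wrist_force"],2),o["ee_rot"])
for n in ("side","wrist"):
    s=cam(n)
    for q in ("bush_1","stop_face","row_end"):
        print(n,q,[(w2rail(atz(s,x["pixel"],.012),r).round(4)[:2].tolist(),round(float(x["score"]),2)) for x in place_of(n,q)[:6]])
E
python3 st.py
```

```text
7.95 tcp rail [-0.0845  0.0001 -0.0027] F [ 0.18 -2.93  0.97] [3.14140981e+00 2.22562196e-04 1.66880530e+00]
side bush_1 [([0.0911, -0.0066], 0.59), ([0.059, 0.0024], 0.59), ([0.0179, -0.0028], 0.47), ([-0.016, 0.0022], 0.47), ([-0.0732, -0.0006], 0.45)]
side stop_face [([0.148, 0.0032], 0.79)]
side row_end [([-0.0461, -0.0035], 0.65)]
wrist bush_1 [([0.0541, -0.0003], 0.93), ([-0.0592, 0.0013], 0.62)]
wrist stop_face []
wrist row_end [([-0.0344, 0.002], 0.64)]
```

apply_moves(
  commands=[
    [0,0,0,-0.0003,0.003,0,0],
    [0,0,0,-0.0006,0.006,0,0],
    [0,0,0,-0.0009,0.009,0,0],
    [0,0,0,-0.0012,0.012,0,0],
    [0,0,0,-0.0015,0.015,0,0],
  ],
)

```text
time: 8.85
tool_pos: [0.5358, -0.1471, -0.0028]
ee_rot: [-3.142, 0.0, 1.669]
wrist_force: [1.2, -4.0, -0.1]
width: 0.0007
finger_force: 1.9
```

apply_moves(
  commands=[
    [0,0,0,-0.0003,0.003,0,0],
    [0,0,0,-0.0006,0.006,0,0],
    [0,0,0,-0.0009,0.009,0,0],
    [0,0,0,-0.0012,0.012,0,0],
    [0,0,0,-0.0015,0.015,0,0],
  ],
)

```text
time: 9.35
tool_pos: [0.5343, -0.132, -0.0028]
ee_rot: [-3.142, -0.0, 1.669]
wrist_force: [-0.9, -2.6, 0.6]
width: 0.0004
finger_force: 1.8
```

apply_moves(
  commands=[
    [0,0,0,-0.0002,0.0016,0,0],
    [0,0,0,-0.0003,0.0032,0,0],
    [0,0,0,-0.0005,0.0048,0,0],
    [0,0,0,-0.0006,0.0064,0,0],
    [0,0,0,-0.0008,0.008,0,0],
  ],
)

```text
time: 9.85
tool_pos: [0.5336, -0.1242, -0.0028]
ee_rot: [3.142, 0.0, 1.669]
wrist_force: [-0.8, -4.1, 1.0]
width: 0.0005
finger_force: 1.8
```

```bash
python3 st.py
```

```text
9.85 tcp rail [-0.0464  0.0001 -0.0028] F [-0.78 -4.13  0.95] [3.14152633e+00 4.96730234e-06 1.66871536e+00]
side bush_1 [([-0.0245, 0.0013], 0.59), ([0.0888, -0.0076], 0.55), ([0.0247, 0.0042], 0.46), ([0.0475, 0.0013], 0.45)]
side stop_face [([0.1446, 0.0038], 0.95), ([0.0188, -0.0006], 0.48), ([-0.3648, 0.0948], 0.32)]
side row_end [([-0.0434, -0.0004], 0.55)]
wrist bush_1 [([-0.0194, -0.0001], 0.84), ([0.0933, 0.0007], 0.64)]
wrist stop_face []
wrist row_end [([-0.0325, 0.0016], 0.74)]
```

Not home yet, as the force is still only friction. I continue slowly.

apply_moves(
  commands=[
    [0,0,0,-0.0001,0.001,0,0],
    [0,0,0,-0.0002,0.002,0,0],
    [0,0,0,-0.0003,0.003,0,0],
    [0,0,0,-0.0004,0.0035,0,0],
    [0,0,0,-0.0004,0.004,0,0],
  ],
)

```text
time: 10.75
tool_pos: [0.5334, -0.1212, -0.0025]
ee_rot: [3.141, 0.002, 1.669]
wrist_force: [1.1, -5.7, -0.8]
width: 0.0005
finger_force: 3.0
```

apply_moves(
  commands=[
    [0,0,0,-0.0001,0.0005,0,0],
    [0,0,0,-0.0001,0.001,0,0],
    [0,0,0,-0.0001,0.0015,0,0],
    [0,0,0,-0.0002,0.002,0,0],
    [0,0,0,-0.0002,0.002,0,0],
  ],
)

```text
time: 11.25
tool_pos: [0.5337, -0.1209, -0.0021]
ee_rot: [3.14, 0.005, 1.669]
wrist_force: [-0.8, -8.7, -0.5]
width: 0.0004
finger_force: 4.4
```

The row is home: the TCP stalled at rail x≈-0.043 and the force rose to 9 N. I press briefly, then back off along the channel and rise.

apply_moves(
  commands=[
    [0,0,0,-0.0001,0.001,0,0],
    [0,0,0,-0.0002,0.002,0,0],
    [0,0,0,-0.0002,0.002,0,0],
    [0,0,0,0,0,0,0],
    [0,0,0,0.0004,-0.004,0,0],
  ],
)

```text
time: 11.75
tool_pos: [0.5334, -0.122, -0.0026]
ee_rot: [3.141, -0.001, 1.668]
wrist_force: [-0.0, -0.3, 0.6]
width: 0.0004
finger_force: 0.0
```

apply_moves(
  commands=[
    [0,0,0,0.0005,-0.005,0,0],
    [0,0,0,0.0015,-0.015,0,0],
    [0,0,0,0.0015,-0.015,0.01,0],
    [0,0,0,0.0015,-0.015,0.05,0],
    [0,0,0,0.0015,-0.015,0.09,0],
  ],
)

```text
time: 12.25
tool_pos: [0.5338, -0.1365, 0.0875]
ee_rot: [-3.139, -0.002, 1.669]
wrist_force: [-0.4, -0.6, 0.5]
width: 0.0003
finger_force: 0.0
```

```bash
python3 - <<'E'
from h import *
r=np.load("r.npy"); o=get_obs(); T=o["tool_pos"]; print(o["time"],"tcp rail",w2rail(T,r).round(4),T,o["wrist_force"])
w=cam("wrist"); print([(w2rail(atz(w,x["pixel"],.012),r).round(4)[:2].tolist(),round(float(x["score"]),2)) for x in place_of("wrist","bush_1")[:6]])
s=cam("side"); print([(w2rail(atz(s,x["pixel"],.012),r).round(4)[:2].tolist(),round(float(x["score"]),2)) for x in place_of("side","bush_1")[:6]])
im=w["pixels"][:,:,::-1].copy(); im=cv2.resize(im,None,fx=3,fy=3,interpolation=cv2.INTER_CUBIC)
for i in range(5):
    t=np.linspace(0,2*np.pi,40); c=.1315-.037*i
    P=np.c_[c+.0185*np.cos(t),.0185*np.sin(t),np.full(40,.03)]
    cv2.polylines(im,[np.round((proj(w,rail2w(P,r))+.5)*3-.5).astype(np.int32)],True,(0,0,255),1)
cv2.imwrite("pics/w5.png",im[0:600,480:1130])
E
```

```text
12.25 tcp rail [-0.0586  0.0012  0.0875] [ 0.53377922 -0.1365158   0.08746863] [-0.42302271 -0.57616558  0.50772159]
[([0.0592, 0.0022], 0.98), ([-0.0169, -0.0008], 0.96), ([0.0208, -0.0027], 0.94), ([0.094, -0.0009], 0.67)]
[([0.0308, 0.0022], 0.63), ([-0.0188, 0.0086], 0.62), ([0.1346, -0.0004], 0.57), ([0.0653, -0.0018], 0.48), ([0.0959, -0.0018], 0.39)]
```

View pics/w5.png

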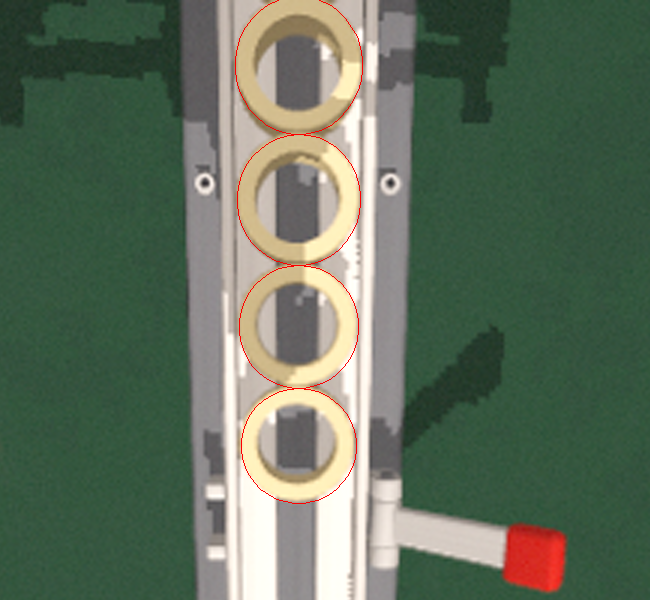

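The bushes lie on the closed-up circles (the last is at (299,445)), and the keeper is clear behind them with its tab at (535,557). Next I go outside the tab and down.

apply_moves(
  commands=[
    [0,0,0,0.035,0.008,0,0],
    [0,0,0,0.07,0.017,0,0],
    [0,0,0,0.104,0.026,0,0],
    [0,0,0,0.104,0.026,0,0],
    [0,0,0,0.104,0.026,-0.02,0],
  ],
)

```text
time: 12.95
tool_pos: [0.6401, -0.1111, 0.0678]
ee_rot: [3.14, 0.001, 1.67]
wrist_force: [0.3, -1.3, -0.0]
width: 0.0003
finger_force: 0.0
```

apply_moves(
  commands=[
    [0,0,0,0,0,-0.02,0],
    [0,0,0,0,0,-0.043,0],
    [0,0,0,0,0,-0.043,0],
    [0,0,0,0,0,-0.043,0],
    [0,0,0,0,0,-0.043,0],
  ],
)

```text
time: 13.45
tool_pos: [0.6393, -0.1115, 0.0255]
ee_rot: [3.14, 0.0, 1.669]
wrist_force: [0.6, -0.5, -0.3]
width: 0.0005
finger_force: 0.0
```

```bash
cat > kp.py <<'E'
from h import *
r=np.load("r.npy"); o=get_obs(); T=o["tool_pos"]; print(o["time"],"tcp rail",w2rail(T,r).round(4),T,"F",np.round(o["wrist_force"],1))
for n in ("side","scene","wrist"):
    s=cam(n); p=place_of(n,"keeper_tab")[:1]
    if not p: print(n,None); continue
    A=np.arange(-.1,2.8,.01); P=np.c_[np.full(len(A),-.0435),-.03+.055*np.cos(A)-.004*np.sin(A),.0235+.055*np.sin(A)+.004*np.cos(A)]
    d=np.linalg.norm(proj(s,rail2w(P,r))-p[0]["pixel"],axis=1); i=d.argmin(); print(n,"angle",A[i].round(2),"res",d[i].round(1),"score",round(float(p[0]["score"]),2))
E
python3 kp.py
```

```text
13.45 tcp rail [-0.0443 -0.1063  0.0255] [ 0.63926638 -0.11154536  0.02551773] F [ 0.6 -0.5 -0.3]
side angle -0.1 res 23.7 score 0.5
scene angle 2.5 res 0.6 score 0.64
wrist angle 2.32 res 3.2 score 0.55
```

apply_moves(
  commands=[
    [0,0,0,-0.006,-0.0006,0,0],
    [0,0,0,-0.012,-0.0012,0,0],
    [0,0,0,-0.018,-0.0018,0,0],
    [0,0,0,-0.024,-0.0024,0,0],
    [0,0,0,-0.03,-0.003,0,0],
  ],
)

```text
time: 14.25
tool_pos: [0.6135, -0.1146, 0.0286]
ee_rot: [3.129, 0.003, 1.669]
wrist_force: [3.3, 0.0, 2.3]
width: 0.0005
finger_force: 1.5
```

apply_moves(
  commands=[
    [0,0,0,-0.006,-0.0006,0.004,0],
    [0,0,0,-0.012,-0.0012,0.008,0],
    [0,0,0,-0.018,-0.0018,0.012,0],
    [0,0,0,-0.024,-0.0024,0.016,0],
    [0,0,0,-0.028,-0.0028,0.02,0],
  ],
)

```text
time: 14.75
tool_pos: [0.5796, -0.1171, 0.0439]
ee_rot: [-3.14, -0.001, 1.669]
wrist_force: [0.3, 0.4, -0.9]
width: 0.0004
finger_force: 0.3
```

```bash
python3 kp.py
```

```text
14.75 tcp rail [-0.0438 -0.0464  0.0439] [ 0.57959021 -0.11708107  0.04386303] F [ 0.3  0.4 -0.9]
side angle -0.1 res 32.3 score 0.63
scene angle 1.63 res 0.8 score 0.61
wrist angle 1.52 res 0.2 score 0.63
```

The keeper is about upright. I continue over in an arc, moved 3 mm back from the last bush.

apply_moves(
  commands=[
    [0,0,0,-0.008,-0.0018,0.001,0],
    [0,0,0,-0.016,-0.0036,0,0],
    [0,0,0,-0.025,-0.0055,0,0],
    [0,0,0,-0.033,-0.0063,-0.005,0],
    [0,0,0,-0.038,-0.0068,-0.01,0],
  ],
)

```text
time: 15.55
tool_pos: [0.5419, -0.1242, 0.0342]
ee_rot: [3.141, 0.0, 1.668]
wrist_force: [0.3, -0.8, 0.9]
width: 0.0004
finger_force: 0.2
```

apply_moves(
  commands=[
    [0,0,0,-0.005,-0.0005,-0.006,0],
    [0,0,0,-0.01,-0.001,-0.012,0],
    [0,0,0,-0.016,-0.0016,-0.016,0],
    [0,0,0,-0.022,-0.0022,-0.02,0],
    [0,0,0,-0.028,-0.0028,-0.022,0],
  ],
)

```text
time: 16.05
tool_pos: [0.5141, -0.1266, 0.0116]
ee_rot: [-3.141, -0.0, 1.669]
wrist_force: [0.3, 0.5, -0.3]
width: 0.0002
finger_force: 0.1
```

```bash
python3 kp.py
```

```text
16.05 tcp rail [-0.0468  0.0198  0.0116] [ 0.51407201 -0.12661809  0.01158296] F [ 0.3  0.5 -0.3]
side angle 0.04 res 1.5 score 0.46
scene angle 0.26 res 0.4 score 0.44
wrist angle 0.09 res 2.8 score 0.76
```

The bar is nearly down. I press at the tab: tip height for shut is reported z≈0.0065.

apply_moves(
  commands=[
    [0,0,0,-0.002,0,-0.002,0],
    [0,0,0,-0.003,0,-0.004,0],
    [0,0,0,-0.003,0,-0.006,0],
    [0,0,0,-0.003,0,-0.008,0],
    [0,0,0,-0.003,0,-0.008,0],
  ],
)

```text
time: 16.85
tool_pos: [0.5116, -0.1266, 0.0038]
ee_rot: [-3.141, -0.0, 1.669]
wrist_force: [-0.5, -0.5, -0.2]
width: 0.0006
finger_force: 0.0
```

apply_moves(
  commands=[
    [0,0,0,0,0,-0.001,0],
    [0,0,0,0,0,-0.002,0],
    [0,0,0,0,0,-0.002,0],
    [0,0,0,0,0,-0.002,0],
    [0,0,0,0,0,-0.002,0],
  ],
)

```text
time: 17.35
tool_pos: [0.512, -0.1267, 0.0023]
ee_rot: [3.141, 0.0, 1.669]
wrist_force: [-0.1, 0.5, -0.8]
width: 0.0009
finger_force: 0.0
```

apply_moves(
  commands=[
    [0,0,0,0,0,-0.001,0],
    [0,0,0,0,0,-0.002,0],
    [0,0,0,0,0,-0.003,0],
    [0,0,0,0,0,-0.004,0],
    [0,0,0,0,0,-0.004,0],
  ],
)

```text
time: 17.85
tool_pos: [0.512, -0.1268, -0.0003]
ee_rot: [3.141, 0.0, 1.669]
wrist_force: [-3.0, 1.0, 6.8]
width: 0.0003
finger_force: 3.6
```

```bash
python3 kp.py; python3 - <<'E'
from h import *
w=cam("wrist"); s=cam("side")
a=cv2.resize(s["pixels"][150:220,210:280],None,fx=6,fy=6,interpolation=cv2.INTER_CUBIC)[:,:,::-1]
b=cv2.resize(w["pixels"][130:270,200:325],None,fx=3,fy=3,interpolation=cv2.INTER_CUBIC)[:,:,::-1]
cv2.imwrite("pics/c6.png",np.hstack([a,b]))
E
```

```text
17.85 tcp rail [-0.0468  0.0219 -0.0003] [ 5.11979736e-01 -1.26824082e-01 -2.84662503e-04] F [-3.   1.   6.8]
side angle -0.1 res 1.1 score 0.63
scene angle 0.02 res 2.1 score 0.48
wrist angle -0.02 res 3.0 score 0.64
```

View pics/c6.png

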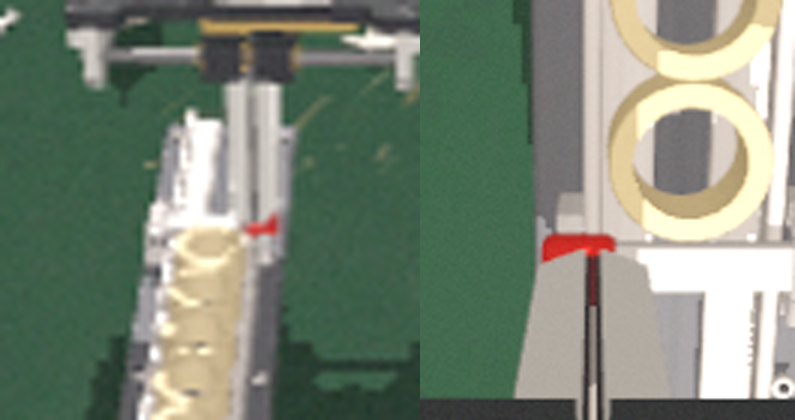

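The bar lies across the channel, with the red tab under the fingertip at (580,245), and the force is 7 N. I press a little more, then lift clear and check.

apply_moves(
  commands=[
    [0,0,0,0,0,-0.001,0],
    [0,0,0,0,0,-0.0015,0],
    [0,0,0,0,0,-0.0015,0],
    [0,0,0,0,0,0.002,0],
    [0,0,0,0,0,0.01,0],
  ],
)

```text
time: 18.75
tool_pos: [0.5113, -0.1265, 0.0079]
ee_rot: [-3.141, -0.001, 1.669]
wrist_force: [-0.7, 0.1, 0.0]
width: 0.0
finger_force: 0.0
```

apply_moves(
  commands=[
    [0,0,0,0,-0.005,0.03,0],
    [0,0,0,0,-0.02,0.07,0],
    [0,0,0,0,-0.04,0.11,0],
    [0,0,0,0,-0.04,0.11,0],
    [0,0,0,0,-0.04,0.11,0],
  ],
)

```text
time: 19.25
tool_pos: [0.5126, -0.1673, 0.1194]
ee_rot: [3.139, 0.001, 1.668]
wrist_force: [0.3, 0.6, -0.3]
width: 0.0005
finger_force: 0.0
```

```bash
python3 kp.py; python3 st.py
```

```text
19.25 tcp rail [-0.0871  0.0253  0.1194] [ 0.5125937 -0.1672801  0.1193897] F [ 0.3  0.6 -0.3]
side angle -0.1 res 0.7 score 0.42
scene angle 0.21 res 0.8 score 0.65
wrist angle -0.02 res 2.8 score 0.89
19.55 tcp rail [-0.0856  0.0267  0.1165] F [-0.47 -0.29 -0.2 ] [-3.13888502e+00 -1.65630181e-03  1.66942147e+00]
side bush_1 [([0.0238, 0.0023], 0.58), ([-0.0147, -0.004], 0.58), ([0.0916, 0.0046], 0.53), ([0.0522, -0.0083], 0.52), ([0.1302, -0.0095], 0.43)]
side stop_face [([0.1481, -0.0004], 0.88), ([0.0625, -0.0015], 0.32)]
side row_end [([-0.0397, 0.0034], 0.7)]
wrist bush_1 [([0.0951, 0.0008], 0.96), ([0.0183, -0.0038], 0.88), ([-0.0204, -0.002], 0.71), ([0.0591, 0.0002], 0.67), ([-0.0453, 0.0275], 0.62), ([-0.0352, -0.0009], 0.26)]
wrist stop_face [([0.0969, 0.0003], 0.67)]
wrist row_end [([-0.0353, 0.0017], 0.64)]
```

```bash
python3 - <<'E'
from h import *
r=np.load("r.npy")
for n in ("side","scene","wrist"):
    s=cam(n); p=s["pixels"].astype(int); red=((p[...,0]>120)&(p[...,1]<80)&(p[...,2]<80))
    c=proj(s,rail2w([-.0435,.025,.0235],r))[0]; yy,xx=np.mgrid[:384,:512]; red&=np.hypot(xx-c[0],yy-c[1])<(35 if n=="wrist" else 12)
    print(n,red.sum(),"centroid",xx[red].mean().round(2),yy[red].mean().round(2))
    for a in (-.05,0,.1,.2,.3):
        P=[[-.0435+x,-.03+q*np.cos(a)-h*np.sin(a),.0235+q*np.sin(a)+h*np.cos(a)] for x in(-.009,.009) for q in(.046,.064) for h in(-.004,.004)]
        im=np.zeros((384*8,512*8),np.uint8); cv2.fillConvexPoly(im,np.round((cv2.convexHull(proj(s,rail2w(P,r)).astype(np.float32))+.5)*8).astype(np.int32),1)
        m=cv2.resize(im.astype(np.float32),(512,384),interpolation=cv2.INTER_AREA); print(a,m.sum().round(),((m*xx).sum()/m.sum()).round(2),((m*yy).sum()/m.sum()).round(2),"iou",(np.minimum(m,red).sum()/np.maximum(m,red).sum()).round(2))
E
```

```text
side 4 centroid 253.5 188.0
-0.05 32.0 252.92 187.71 iou 0.13
0 32.0 252.92 187.03 iou 0.12
0.1 33.0 252.83 185.63 iou 0.09
0.2 33.0 252.51 184.23 iou 0.0
0.3 34.0 252.08 182.83 iou 0.0
scene 22 centroid 259.36 205.09
-0.05 41.0 259.08 205.8 iou 0.51
0 41.0 259.06 205.03 iou 0.54
0.1 39.0 259.13 203.41 iou 0.34
0.2 37.0 259.28 201.77 iou 0.12
0.3 35.0 259.57 200.03 iou 0.0
wrist 238 centroid 257.09 142.62
-0.05 292.0 258.45 142.32 iou 0.77
0 297.0 258.5 142.65 iou 0.75
0.1 314.0 258.88 143.28 iou 0.71
0.2 334.0 259.64 143.93 iou 0.63
0.3 353.0 260.95 144.62 iou 0.51
```

All three cameras agree that the keeper angle is about 0, so the bar is shut. I hand in.

```bash
python3 -c "
from bench import *
print(close_job())"
```

```text
the job is handed in; nothing more can be done
None
```

I pushed the row of five bushes up against the end stop, touching only the hindmost one, pressed the keeper bar down behind it (angle about 0 in all three cameras), and handed the job in; no verdict came back.

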